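Set and lock a cam clamp on a printing block

ROBOT

A 6-joint arm with a two-finger parallel gripper is mounted at the origin on a cart in front of the work surface, level with it; the furniture and walls round the work are solid. World frame = base frame: x ahead of the robot, y to its left, z up, the work surface at z = 0. Lengths are in mm, angles in rad, forces in N, time in s.
With the tool pointing down it reaches from about 350 to 875 mm from the base axis. Payload 15.5 kg.
Tool frame: the origin (TCP) lies on the centre line of the jaws, within the pads' length; the fingertips stand 8 mm ahead of it and the grasp point (between the pads) lies 11 mm behind it; z points along the fingers, y is the line along which they close (so a half turn about z gives the same grasp; the last joint's range is limited). The gripper opens to 85 mm and grips with 20 to 120 N. Pads are 22 mm wide; open, the fingers measure 114 mm over their backs; the gripper's body (76 mm by 85 mm) begins 54 mm behind the grasp point. The pads swing forward as they close: fully open they stand 13 mm farther back than shut.
Start: joints at [1.113, 0.494, 1.345, -0, 1.302, -0.096], TCP at [221.804, 584.32, 239.277] pointing down, gripper open.
Joint ranges: [-2.91, 2.91], [-0.82, 2.16], [0.22, 2.67], [-1.22, 4.37], [0.12, 2.79], [-3.08, 3.08]. Speed limits (rad/s): [1.89, 1.89, 2.57, 3.01, 3.01, 3.01].

INTERFACE

Orientations are given as a 3x3 rotation matrix whose columns are the frame's x, y, z axes.
In Python, from cell import monitor, eyes, bot gives the robot as it stands. The module is installed in compiled form; this text tells all that it offers.
- The arm moves only by the tool step_arm, never from a script. Its argument "targets" is a list of rows, each a list of 3 entries, a list of its own where there are three numbers: the turn, a rotation vector about the world's x, y, z in degrees, then the shift along the world's x, y, z in mm, then the closure in counts, from 0 (fully open) to 255 (shut). A call has 1 to 5 rows; each row is the pose to reach, as a shift and turn from the pose commanded when the call began; what a row does not reach only later rows make up. A row lasts 1/8 s, in which the tool goes at most 62.5 mm and 10.7 degrees, less where a joint would pass 70% of its speed; a pose out of reach is approached as far as the arm can. A call with a gripper value outside its range is refused whole. The fingers move at their own pace and stop on an object; "newtons" is the grip in N (left out, the last holds). Time passes only in rows, so rows that repeat a pose let the fingers close. It gives the time, the measured TCP pose, the force, the opening and the grip force at its end, in the units of the state.
- monitor.state(): the state, without advancing time (a new reading comes with each control period).
- eyes.capture(name): name is "scene" or "top" or "wrist"; returns a dict with "frame" (384x512x3 uint8, red, green, blue), "fx", "fy", "cx", "cy" (pixels), "world_to_cam" (4x4, takes a point from world to camera coordinates). Camera axes: x right, y up, looking along -z (the intrinsics and any distortion apply to the point x, -y, -z); pixel columns grow to the right and rows downward; lengths in mm; the calibration is good to about 2 mm. A picture is of the moment at which its call begins. There is no depth.
- bot.job_done(): hands the job in; it is judged then, once.
The state is a dict: "clock": time; "joints": joint angles; "joint_vel": joint speeds; "effort": joint torques, N m; "eef_pos": TCP position; "orientation": TCP orientation; "ft_force": force on the tool from outside, world axes, zero at the start; "wrist_torque": the same for the moment, N m; "width": finger opening in mm; "grasp_force": force on a finger pad.
Only numpy, scipy, OpenCV 4.12 (cv2) and the standard library are available. Lean on these libraries where they do the work, as an engineer would, in place of code of your own. Each camera call takes 0.05 s, during which the arm holds its last target. There are 200 camera calls.

TASK

Clamp the wood block on its board so that it can be carved: the cam clamp was left set too tight for this block, so turn its bar knob until the lever begins to bite about halfway through its swing, then flip the lever all the way down so that it locks. Never force the lever against a clamp that is too tight, keep the block where it lies against its stops, and leave the tape, loupe and jar alone.

Things in the scene. Friction and masses are not known exactly. Their poses are not given: they have to be found in the camera images.
- board: plywood work board, 270 x 130 mm and 18 mm thick, fixed to the table; origin at the centre of its underside; its x axis runs from the block end (-x) to the clamp end (+x). A 12 mm high back stop and side stop (+y) stand on it.
- block: loose plain wooden printing block, 80 x 80 x 24 mm, lying on the board against the stops (within 2 mm of them), under the clamp's foot; origin at the centre of its underside.
- clamp: dark steel cam clamp fixed on the board; origin on the board's top, 18 mm over the table, midway between its two upright cheeks (34 mm along x, 7 mm thick, 103 mm high, at y = +-17.5 mm); axes as the board's. Between them slides a level arm 25 mm wide that reaches 130 mm towards -x; at x = -110 mm it carries the bar knob on top and the spindle with the foot below, over the block.
- press_point (a point): point on the board's top under the spindle: the rubber foot, 28 mm across, presses here on the block through a spring (25 N per mm in all). Where it first meets the block the lever bites: from there it pushes back harder with every degree. Bite at 0.8 rad locks with about 57 N. Good lock: 34 to 90 N (bite at about 0.65 to 0.93 rad). Over 110 N bruises the block.
- knob_grip (a point): centre of the knob's black bar: 52 mm along this point's x, 14 mm along y, 25 mm high (upright z); below it a hub 26 mm across, 10 mm high, then the arm. Counterclockwise from above raises the foot (looser), 10 mm a turn; the knob keeps its height on the arm. Stiff (0.22 N m), stays where left. It starts 1.3 to 4.7 rad too tight; the bar's direction does not tell how much.
- lever_hinge (a point): the lever's pivot, 90 mm above the clamp's origin; the lever turns about the clamp's y axis. The cam lowers arm, knob and foot together with the lever; lowered in mm at lever 0, 0.2, 0.4 ... 1.6 rad: 0.0, 2.5, 4.9, 7.2, 9.1, 10.5, 11.4, 11.7, 11.4 (over centre at 1.4 rad).
- lever_tip (a point): free end of the cam lever, 97 mm from lever_hinge (straight up when open); a 12 x 14 mm steel bar that ends in a round black grip 18 mm thick, from 43 to 97 mm from the hinge.
- lever (a joint): lever angle, rad: 0 = open, upright; grows as it swings towards the clamp's +x, away from the knob; 0.8 = halfway, 1.6 = fully down, level, at its stop. Friction (0.04 N m) holds it where it is left while nothing bites. Past 1.4 it is over centre and the clamping force holds it down; before that a biting lever springs back when let go.
- tape: roll of tape lying flat, 76 mm across, 19 mm high, origin at its underside; leave alone
- loupe: black loupe, 39 mm across, 40 mm high, origin at its underside; leave alone
- gum_jar: jar with red lid, 65 mm across, 72 mm high, origin at its underside; leave alone
Things that resemble listed ones, but are neither listed nor needed, are in the scene too. What is shaped like the block but pink or turquoise is not meant.

How it is judged:
By the outcome, as a careful person would: the job done as asked, in the order asked, and still so for the second after the job is handed in, with the robot touching nothing.
It also fails if it takes over 72 s, if anything falls off the work surface, if the arm or the gripper's body presses on something with over 40 N, if the wrist force passes 120 N, or if a joint passes its speed limit or range.

## Working session

There is one attempt and no reset: what is moved stays moved. The work goes in short steps, Python scripts to look and compute and a tool call to move; the robot and the scene stay as the last step left them, time stands still between calls to the robot, and variables do not carry over. Pictures are saved under pics/ and viewed, at most 10 in all, crops included, and the job is handed in when it is done.

Besides the shell and the picture viewer there is one more tool, called after "Call:" as name(argument=value, ...), one argument or row to a line, values as JSON. step_arm: Moves the arm, as the interface text tells. Its arguments: {"type":"object","properties":{"targets":{"type":"array"},"newtons":{"type":"number"}},"required":["targets"]}

```bash
mkdir -p pics; cat > h.py <<'E'
import cv2, numpy as np
from cell import monitor, eyes, bot
def snap(n,f):
    c=eyes.capture(n); cv2.imwrite('pics/'+f+'.png',cv2.cvtColor(c['frame'],cv2.COLOR_RGB2BGR))
    np.savez('pics/'+f+'.npz',**{k:np.array(v) for k,v in c.items()}); return c
def ray(c,u,v,z):
    T=np.array(c['world_to_cam']);R=T[:3,:3];t=T[:3,3]
    d=R.T@np.array([(u-c['cx'])/c['fx'],-(v-c['cy'])/c['fy'],-1]);o=-R.T@t
    return o+d*(z-o[2])/d[2]
def proj(c,p):
    T=np.array(c['world_to_cam']);q=T[:3,:3]@np.array(p,float)+T[:3,3]
    return [float(c['fx']*q[0]/-q[2]+c['cx']),float(c['cy']+c['fy']*q[1]/q[2])]
E
python3 - <<'E'
from h import *
c=snap('top','t1');d=snap('scene','s1')
print([k for k in c]); print(c['fx'],c['world_to_cam']); print(d['world_to_cam'])
a=np.hstack
print(monitor.state())
E
```

```text
['frame', 'fx', 'fy', 'cx', 'cy', 'world_to_cam']
354.8222812223872 [[ 1.61089916e-02 -9.99865785e-01  2.98546874e-03  1.23307293e+01]
 [ 9.97250320e-01  1.62827190e-02  7.22957319e-02 -5.60481915e+02]
 [-7.23346403e-02  1.81264832e-03  9.97378772e-01 -1.10906196e+03]
 [ 0.00000000e+00  0.00000000e+00  0.00000000e+00  1.00000000e+00]]
[[ 8.36845185e-01 -5.46992349e-01 -2.21247812e-02 -4.69910864e+02]
 [ 2.37294169e-01  3.26023186e-01  9.15095820e-01 -2.70776678e+02]
 [-4.93337220e-01 -7.71043613e-01  4.02629028e-01 -8.70070802e+02]
 [ 0.00000000e+00  0.00000000e+00  0.00000000e+00  1.00000000e+00]]
{'clock': 0.1, 'joints': array([ 1.11250513e+00,  4.94121017e-01,  1.34607171e+00,  1.18554105e-05,
        1.30246499e+00, -9.54932334e-02]), 'joint_vel': array([-0.00112487, -0.00039411, -0.00313788, -0.00114775,  0.00379321,
        0.00130125]), 'effort': array([ 1.56469265e-03, -8.83599114e+01, -3.84562826e+01, -2.47872413e-04,
        4.97295216e-03, -8.24291692e-05]), 'eef_pos': array([221.66108104, 584.04625752, 238.75902304]), 'orientation': array([[-9.34906367e-01,  3.54894144e-01, -4.81451700e-04],
       [ 3.54894453e-01,  9.34905891e-01, -9.50099409e-04],
       [ 1.12927314e-04, -1.05911852e-03, -9.99999433e-01]]), 'ft_force': array([ 0.70504435,  0.49152536, -0.29000559]), 'wrist_torque': array([ 0.02855788, -0.01582447, -0.00406566]), 'grasp_force': 0.0, 'width': 85.41278096417811}
```

View pics/t1.png

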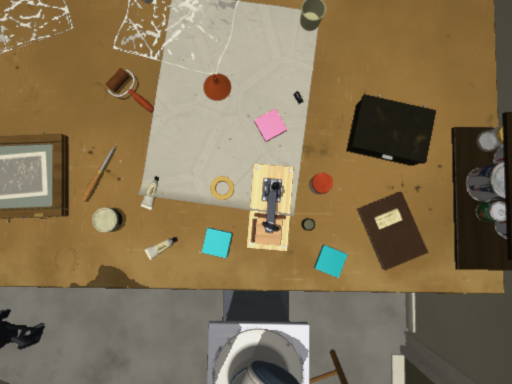

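View pics/s1.png

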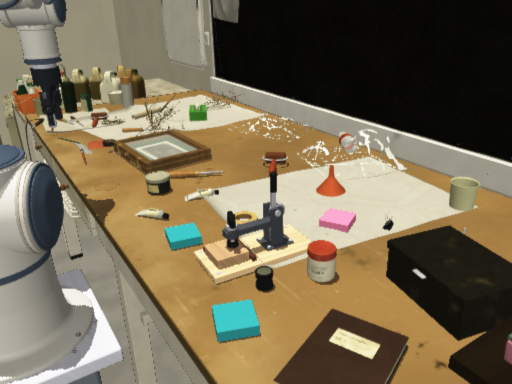

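Top: board spans about (248–293, 165–250), knob near (269,228), lever/cheeks near (273,190). Board x is close to world +x. I'll zoom in next.

```bash
python3 - <<'E'
from h import *
t=cv2.imread('pics/t1.png')[155:260,205:335]; s=cv2.imread('pics/s1.png')[150:290,180:330]
t=cv2.resize(t,None,fx=4,fy=4,interpolation=cv2.INTER_CUBIC); s=cv2.resize(s,None,fx=3,fy=3,interpolation=cv2.INTER_CUBIC)
cv2.imwrite('pics/z1.png',t)
c=np.load('pics/t1.npz')
for u,v in [(253,164),(293,167),(248,247),(288,250)]: print(ray(c,u,v,18))
print(ray(c,269,228,75),ray(c,273,190,121))
E
```

```text
[654.53560658  25.12377781  18.        ]
[ 646.95758345 -103.31629909   18.        ]
[390.22270898  36.60290392  18.        ]
[382.84404204 -89.68145679  18.        ]
[452.34127046 -26.22293965  75.        ] [563.37555219 -34.26721989 121.        ]
```

View pics/z1.png

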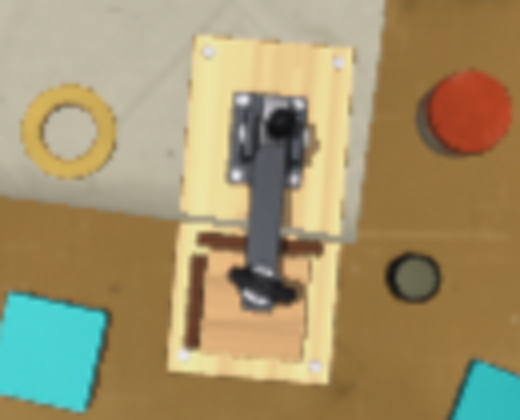

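```bash
python3 - <<'E'
from h import *
c=np.load('pics/t1.npz'); d=np.load('pics/s1.npz')
Z=lambda u,v:(205+u/4-.4,155+v/4-.4)
cs=[ray(c,*Z(u,v),18)[:2] for u,v in [(193,35),(354,45),(330,384),(168,370)]]
m=np.mean(cs,0); x=(cs[0]+cs[1]-cs[2]-cs[3]); y=cs[0]+cs[3]-cs[1]-cs[2]
print(m,np.arctan2(x[1],x[0]),np.arctan2(-y[0],y[1]),np.linalg.norm(x)/2,np.linalg.norm(y)/2)
yaw=np.arctan2(x[1],x[0]); R=np.array([[np.cos(yaw),-np.sin(yaw)],[np.sin(yaw),np.cos(yaw)]])
for n,uv,z in [('base',(268,139),22),('levertip',(284,122),205),('blockc',(257,307),42)]:
    p=ray(c,*Z(*uv),z)[:2]; print(n,p,R.T@(p-m))
a,b=[ray(c,*Z(*q),95)[:2] for q in [(232,272),(298,296)]]; print('bar',a,b,(a+b)/2,np.degrees(np.arctan2(*(a-b)[::-1])),R.T@((a+b)/2-m))
# clamp candidates
for cx in (35,45,55):
  o=m+R@[cx,0]; k=o+R@[-110,0]
  print(cx,o,k,'tip',proj(d,[*o,205]),proj(c,[*o,205]),[proj(d,[*k,z]) for z in(80,95,110)],[proj(c,[*k,z]) for z in(80,95,110)])
s=cv2.imread('pics/s1.png')[145:285,185:325]
cv2.imwrite('pics/z2.png',cv2.resize(s,None,fx=4,fy=4,interpolation=cv2.INTER_CUBIC))
E
```

```text
[519.51923788 -30.95380733] -0.05979356387228653 -0.05774920668133545 268.75502023715853 128.77434731260448
base [573.56785799 -35.36115714] [54.21540382 -1.1696392 ]
levertip [569.64353298 -36.31056346] [50.35482655 -2.35185842]
blockc [441.19725822 -27.42257319] [-78.39302953  -1.15543675]
bar [468.40709345  -6.18257918] [451.54517794 -55.12351465] [459.9761357  -30.65304692] 70.98932510840385 [-59.45466538  -3.25795024]
35 [554.45668929 -33.04533525] [444.65327058 -26.47196179] tip [265.84721794592105, 172.85552626120185] [274.30759528197166, 190.75844729820864] [[225.30089649614837, 233.34835350140958], [224.93691933756222, 227.56907504483826], [224.56865186500193, 221.72167440384482]] [[269.1267980705293, 230.62458090150315], [269.3627567694833, 230.79066706887298], [269.60555965731993, 230.96157071110298]]
45 [564.43881827 -33.64291465] [454.63539955 -27.06954119] tip [269.61668708680355, 171.97860147903242] [274.5763958565597, 187.02824781986112] [[229.23974017004684, 232.21313846613205], [228.90031110224692, 226.45215673502065], [228.5568984293753, 220.62356301006707]] [[269.36958920716904, 227.2771244331777], [269.6088534242907, 227.39527502780703], [269.855052848087, 227.5168502832667]]
55 [574.42094724 -34.24049406] [464.61752853 -27.6671206 ] tip [273.3539381081736, 171.1091718815639] [274.84478557261673, 183.30374990774118] [[233.14495755632672, 231.08761487089265], [232.82967046362825, 225.34482905278503], [232.51069908009038, 219.53493584692723]] [[269.61204999040046, 223.93422267664613], [269.85461044774746, 224.00456887564823], [270.1041967333927, 224.07695267105422]]
```

View pics/z2.png

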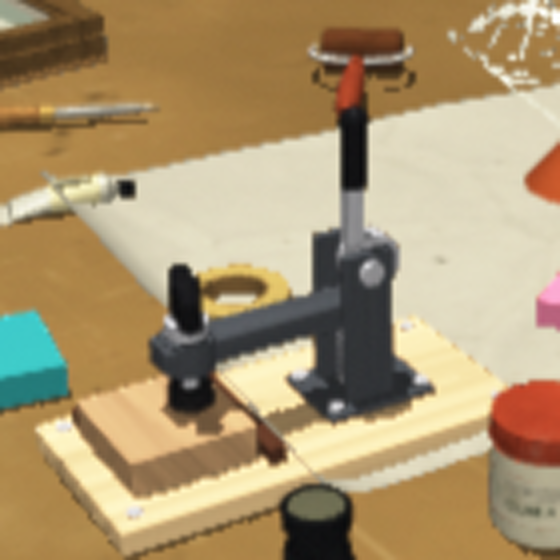

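The lever tip is at scene pixel (273,172) and the bar at (231,219). That puts the clamp origin near (573,-35) and the knob bar near (461,-30,110). The foot looks to be a few mm above the block. Moving over the knob.

Call:
step_arm(
  targets=[
    [[0, 0, -7.3], [20, -51, 0], 0],
    [[0, 0, -14.6], [40, -102, 0], 0],
    [[0, 0, -21.9], [60, -153, 0], 0],
    [[0, 0, -29.2], [80, -204, 0], 0],
    [[0, 0, -36.5], [100, -255, 0], 0],
  ],
)

```text
clock: 0.72
eef_pos: [322.1, 327.7, 239.2]
orientation: [[-0.537, 0.843, -0.0], [0.843, 0.537, -0.0], [-0.0, -0.0, -1.0]]
ft_force: [1.8, 0.0, -0.2]
width: 85.5
grasp_force: 0.0
```

Call:
step_arm(
  targets=[
    [[0, 0, -7.3], [20, -51, 0], 0],
    [[0, 0, -14.6], [40, -102, 0], 0],
    [[0, 0, -21.9], [60, -153, 0], 0],
    [[0, 0, -29.2], [80, -204, 0], 0],
    [[0, 0, -36.5], [100, -255, 0], 0],
  ],
)

```text
clock: 1.35
eef_pos: [422.1, 72.6, 239.3]
orientation: [[0.07, 0.998, 0.0], [0.998, -0.07, 0.0], [0.0, 0.0, -1.0]]
ft_force: [0.4, -0.6, 1.2]
width: 85.8
grasp_force: 0.0
```

Call:
step_arm(
  targets=[
    [[0, 0, -7], [18, -51, 0], 0],
    [[0, 0, -14], [38, -102, 0], 0],
    [[0, 0, -14], [38, -102, 0], 0],
  ],
)

```text
clock: 1.72
eef_pos: [460.9, -30.7, 239.1]
orientation: [[0.311, 0.95, 0.0], [0.95, -0.311, -0.001], [-0.0, 0.001, -1.0]]
ft_force: [0.3, 0.1, -0.1]
width: 85.5
grasp_force: 0.0
```

```bash
python3 - <<'E'
from h import *
c=snap('wrist','w1');T=c['world_to_cam'];print(-T[:3,:3].T@T[:3,3],T[:3,:3][2],c['fx'],monitor.state()['joints'])
for z in (97,110,122): print(z,proj(c,[461,-30,z]))
E
```

```text
[487.41781661  50.01003364 374.96202013] [0.10112527 0.31004331 0.94532895] 282.950914842154 [-1.92723501e-01  2.64515884e-01  1.73287033e+00  2.95072074e-05
  1.14479157e+00  1.20527639e-01]
97 [257.07821625687205, 178.70810713567298]
110 [257.0679192285368, 182.54986948714065]
122 [257.05757172932397, 186.41046223427514]
```

View pics/w1.png

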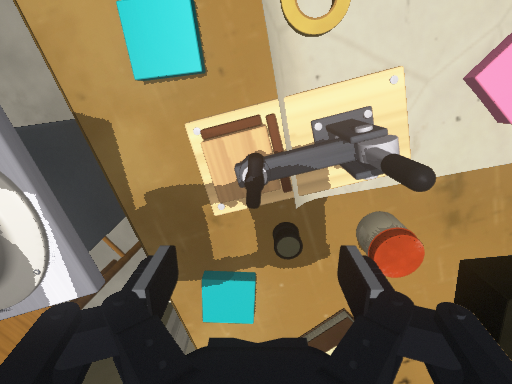

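Bar spans roughly (257,153)–(254,206), vertical in the image. I'll overlay a box model to refine its pose.

```bash
cat > ov.py <<'E'
from h import *
def box(c,img,ctr,yaw,size,x0,y0,s,col):
    cy,sy=np.cos(yaw),np.sin(yaw);P=[]
    for i in (-1,1):
        for j in (-1,1):
            for k in (-1,1):
                a,b=i*size[0]/2,j*size[1]/2
                u=proj(c,[ctr[0]+cy*a-sy*b,ctr[1]+sy*a+cy*b,ctr[2]+k*size[2]/2]);P.append((int((u[0]-x0+.5)*s),int((u[1]-y0+.5)*s)))
    for a in range(8):
        for m in (1,2,4):
            if not a&m: cv2.line(img,P[a],P[a|m],col,1)
E
python3 - <<'E'
from ov import *
def crop(n,x0,y0,w,h,s): return cv2.resize(cv2.imread(f'pics/{n}.png')[y0:y0+h,x0:x0+w],None,fx=s,fy=s,interpolation=cv2.INTER_CUBIC)
W=np.load('pics/w1.npz');S=np.load('pics/s1.npz')
def blob(n,x0,y0,w,h):
    g=cv2.imread(f'pics/{n}.png')[y0:y0+h,x0:x0+w].max(2)<45
    N,L,st,ce=cv2.connectedComponentsWithStats(g.astype(np.uint8)); print(n,[(s[0]+x0,s[1]+y0,s[2],s[3],s[4]) for s in st[1:] if s[4]>30])
blob('w1',230,145,60,70);blob('s1',215,205,40,30)
a=crop('w1',200,130,100,90,4);b=crop('s1',205,195,60,60,6)
for z,y,col in ((110,-30,(0,0,255)),(102,-28,(0,255,0))):
    for yy in (np.radians(71),):
        box(W,a,[461,y,z],yy,(52,14,25),200,130,4,col);box(S,b,[461,y,z],yy,(52,14,25),205,195,6,col)
cv2.imwrite('pics/o1.png',np.hstack([a,b]))
E
```

```text
w1 []
s1 [(np.int32(228), np.int32(212), np.int32(7), np.int32(16), np.int32(94))]
```

View pics/o1.png

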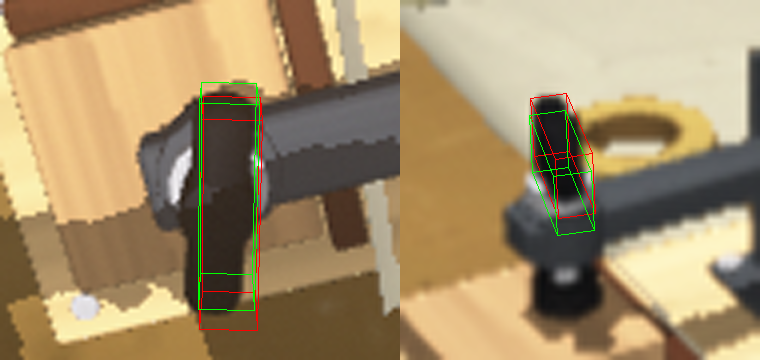

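Refined bar: centre about (460,-27,110), yaw about 67°. Descending and closing gently.

Call:
step_arm(
  targets=[
    [[0, 0, -2.5], [-1, 4, -40], 0],
    [[0, 0, -5], [-1, 4, -80], 0],
    [[0, 0, -5], [-1, 4, -110], 0],
    [[0, 0, -5], [-1, 4, -128], 0],
    [[0, 0, -5], [-1, 4, -128], 0],
  ],
  newtons=20,
)

```text
clock: 2.4
eef_pos: [457.6, -22.6, 110.4]
orientation: [[0.386, 0.923, -0.003], [0.923, -0.386, 0.001], [-0.001, -0.003, -1.0]]
ft_force: [-0.8, 0.2, 1.4]
width: 85.8
grasp_force: 0.0
```

Call:
step_arm(
  targets=[
    [[0, 0, 0], [0, 0, 0], 200],
    [[0, 0, 0], [0, 0, 0], 255],
    [[0, 0, 0], [0, 0, 0], 255],
    [[0, 0, 0], [0, 0, 0], 255],
    [[0, 0, 0], [0, 0, 0], 255],
  ],
  newtons=20,
)

```text
clock: 3.02
eef_pos: [459.8, -24.0, 111.7]
orientation: [[0.387, 0.922, 0.002], [0.922, -0.387, -0.001], [0.0, 0.002, -1.0]]
ft_force: [3.8, -2.5, 3.2]
width: 13.6
grasp_force: 21.6
```

```bash
python3 - <<'E'
from h import *
s=monitor.state();print(s['ft_force'],s['wrist_torque'],s['width'],s['grasp_force'],s['joints'],s['eef_pos'])
E
```

```text
[ 3.770252   -2.52970913  3.17200778] [-0.27808234 -0.57121872  0.24730572] 13.552255905973896 21.61227196455002 [-1.81844999e-01  4.57266062e-01  1.88787971e+00 -2.05053010e-04
  7.94333424e-01  2.15926808e-01] [459.77583346 -23.99136693 111.71118166]
```

Call:
step_arm(
  targets=[
    [[0, 0, 0], [0, 0, 0], 255],
    [[0, 0, 8], [0, 0, 0], 255],
    [[0, 0, 16], [0, 0, 0], 255],
    [[0, 0, 24], [0, 0, 0], 255],
    [[0, 0, 32], [0, 0, 0], 255],
  ],
  newtons=60,
)

```text
clock: 3.65
eef_pos: [458.3, -23.8, 111.2]
orientation: [[-0.164, 0.986, -0.001], [0.986, 0.164, -0.0], [0.0, -0.001, -1.0]]
ft_force: [-1.2, -4.2, 2.3]
width: 12.8
grasp_force: 63.0
```

```bash
python3 - <<'E'
from h import *
s=monitor.state();print(s['ft_force'],s['wrist_torque'],s['width'],s['grasp_force'],s['joints'],s['eef_pos'],s['orientation'][:,1])
E
```

```text
[-1.19217171 -4.24166876  2.33884772] [-0.82612935  0.41730929 -0.21551021] 12.754541571069606 63.031625747680664 [-1.81996097e-01  4.57639047e-01  1.88940155e+00 -3.79767193e-04
  7.95449750e-01 -3.46810114e-01] [458.33364366 -23.8376751  111.24842984] [ 9.86404782e-01  1.64331158e-01 -9.36388669e-04]
```

Call:
step_arm(
  targets=[
    [[0, 0, 8], [0, 0, 0], 255],
    [[0, 0, 16], [0, 0, 0], 255],
    [[0, 0, 24], [0, 0, 0], 255],
    [[0, 0, 32], [0, 0, 0], 255],
    [[0, 0, 40], [0, 0, 0], 255],
  ],
)

```text
clock: 4.28
eef_pos: [456.8, -24.5, 110.9]
orientation: [[-0.76, 0.649, -0.004], [0.65, 0.76, -0.001], [0.002, -0.003, -1.0]]
ft_force: [-8.3, -18.0, 2.7]
width: 12.6
grasp_force: 63.0
```

Call:
step_arm(
  targets=[
    [[0, 0, 8], [0, 0, 0], 255],
    [[0, 0, 16], [0, 0, 0], 255],
    [[0, 0, 24], [0, 0, 0], 255],
    [[0, 0, 32], [0, 0, 0], 255],
    [[0, 0, 40], [0, 0, 0], 255],
  ],
)

```text
clock: 4.9
eef_pos: [456.3, -25.8, 110.8]
orientation: [[-1.0, 0.008, -0.005], [0.008, 1.0, -0.003], [0.005, -0.003, -1.0]]
ft_force: [-13.6, -37.6, 2.6]
width: 12.5
grasp_force: 63.3
```

Call:
step_arm(
  targets=[
    [[0, 0, 8], [0, 0, 0], 255],
    [[0, 0, 16], [0, 0, 0], 255],
    [[0, 0, 24], [0, 0, 0], 255],
    [[0, 0, 31], [0, 0, 0], 255],
    [[0, 0, 31], [0, 0, 0], 255],
  ],
)

```text
clock: 5.52
eef_pos: [456.7, -26.9, 110.9]
orientation: [[-0.862, -0.506, -0.004], [-0.506, 0.862, -0.005], [0.006, -0.002, -1.0]]
ft_force: [-13.3, -48.8, 0.4]
width: 12.6
grasp_force: 63.0
```

Turned 143° CCW. Releasing, rising, and setting up to push the lever with closed fingers.

Call:
step_arm(
  targets=[
    [[0, 0, 0], [0, 0, 0], 0],
    [[0, 0, 0], [0, 0, 0], 0],
    [[0, 0, 0], [0, 0, 0], 0],
    [[0, 0, 0], [0, 0, 0], 0],
    [[0, 0, 0], [0, 0, 5], 0],
  ],
  newtons=20,
)

```text
clock: 6.15
eef_pos: [458.6, -23.5, 116.3]
orientation: [[-0.864, -0.503, -0.001], [-0.503, 0.864, 0.0], [0.001, 0.0, -1.0]]
ft_force: [-0.6, 1.0, -0.0]
width: 85.4
grasp_force: 0.0
```

Call:
step_arm(
  targets=[
    [[0, 0, 0], [0, 0, 30], 0],
    [[0, 0, -4], [0, 0, 80], 0],
    [[0, 0, -13], [5, 0, 125], 120],
    [[0, 0, -22], [20, -2, 125], 255],
    [[0, 0, -31], [40, -4, 125], 255],
  ],
)

```text
clock: 6.78
eef_pos: [499.2, -27.6, 242.4]
orientation: [[-1.0, 0.019, 0.001], [0.019, 1.0, -0.0], [-0.001, -0.0, -1.0]]
ft_force: [0.7, -0.1, -0.2]
width: 32.3
grasp_force: 0.0
```

```bash
python3 - <<'E'
from h import *
s=monitor.state();print(s['ft_force'],s['wrist_torque'],s['width'],s['eef_pos'],s['joints'])
c=snap('wrist','w2')
for y in(-35,):print(proj(c,[573,-35,205]),proj(c,[573,-35,108]),proj(c,[463,-30,122]))
E
```

```text
[ 0.69564121 -0.14189525 -0.2081114 ] [-0.00857744 -0.00165394 -0.04426764] 32.30549839612256 [499.17211318 -27.62510494 242.41105396] [-1.74791482e-01  3.14382031e-01  1.64399498e+00  1.07390352e-05
  1.18170284e+00 -1.72685245e+00]
[248.34531268568907, 311.0576595064824] [251.10473772272664, 245.52675121100987] [253.14196800870062, 146.98125206585667]
```

View pics/w2.png

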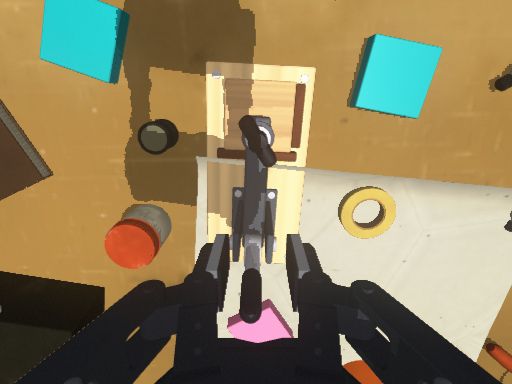

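The lever tip is at (250,312), where predicted. The block is still against its stops, and the knob is at about (258,140). Moving behind the lever and starting the push.

Call:
step_arm(
  targets=[
    [[0, 0, -3], [25, -7, 0], 255],
    [[0, 0, -3], [37, -7, -30], 255],
    [[0, 0, -3], [37, -7, -61], 255],
    [[0, 0, -3], [37, -7, -61], 255],
    [[0, 0, -3], [37, -7, -61], 255],
  ],
)

```text
clock: 7.45
eef_pos: [536.0, -34.7, 181.4]
orientation: [[-0.998, 0.065, 0.001], [0.065, 0.998, -0.0], [-0.001, -0.0, -1.0]]
ft_force: [-0.0, -0.7, 0.3]
width: -0.1
grasp_force: 0.0
```

Call:
step_arm(
  targets=[
    [[0, 0, 0], [6, 0, 0], 255],
    [[0, 0, 0], [12, 0, 0], 255],
    [[0, 0, 0], [17, 0, 0], 255],
    [[0, 0, 0], [21, 0, 0], 255],
    [[0, 0, 0], [24, 0, 0], 255],
  ],
)

```text
clock: 8.07
eef_pos: [560.0, -34.7, 180.2]
orientation: [[-0.998, 0.066, -0.0], [0.066, 0.998, -0.0], [0.0, -0.0, -1.0]]
ft_force: [-0.8, -0.5, 0.6]
width: 0.2
grasp_force: 0.3
```

```bash
cat > f.py <<'E'
from h import *
F=[];M=[]
for i in range(4):
    eyes.capture('wrist'); s=monitor.state();F.append(s['ft_force']);M.append(s['wrist_torque'])
print(np.round(np.mean(F,0),2),np.round(np.std(F,0),2),np.round(np.mean(M,0),3),s['eef_pos'],s['clock'],s['width'])
E
python3 f.py
```

```text
[ 0.02 -0.27  0.21] [0.49 0.42 0.27] [-0.019  0.023 -0.007] [559.72304262 -34.67159104 180.20159467] 8.275 -0.13265362623188748
```

Call:
step_arm(
  targets=[
    [[0, 0, 0], [5, 0, 2], 255],
    [[0, 0, 0], [10, 0, 2], 255],
    [[0, 0, 0], [15, 0, 2], 255],
    [[0, 0, 0], [20, -1, 2], 255],
    [[0, 0, 0], [24, -1, 2], 255],
  ],
)

```text
clock: 8.9
eef_pos: [584.2, -35.7, 182.2]
orientation: [[-0.998, 0.066, -0.0], [0.066, 0.998, 0.0], [0.0, 0.0, -1.0]]
ft_force: [-1.3, 0.0, -0.4]
width: 0.1
grasp_force: 0.2
```

```bash
python3 f.py
```

```text
[0.19 0.07 0.24] [0.21 0.68 0.42] [0.001 0.023 0.004] [583.81380811 -35.66829785 182.21176403] 9.1 -0.1460902243989784
```

Call:
step_arm(
  targets=[
    [[0, 0, 0], [2, 0, 0], 255],
    [[0, 0, 0], [4, 0, -1], 255],
    [[0, 0, 0], [6, 0, -1], 255],
    [[0, 0, 0], [7.5, 0, -2], 255],
  ],
)

```text
clock: 9.6
eef_pos: [591.2, -35.7, 180.2]
orientation: [[-0.998, 0.066, -0.001], [0.066, 0.998, -0.0], [0.001, -0.0, -1.0]]
ft_force: [-3.3, -0.5, 2.0]
width: -0.1
grasp_force: 2.0
```

```bash
python3 f.py
```

```text
[-2.58 -1.05  1.15] [0.34 0.59 0.42] [-0.125  0.469  0.008] [591.27231477 -35.72883143 180.23731628] 9.8 -0.13160578645344054
```

Bite felt at about 0.45 rad (≈2.8 N), so about 2 rad too tight still. I'll push the lever back open from the other side, then loosen more.

Call:
step_arm(
  targets=[
    [[0, 0, 0], [-4, 0, 1], 255],
    [[0, 0, 0], [-10, 0, 5], 255],
    [[0, 0, 0], [-10, 0, 55], 255],
    [[0, 0, 0], [30, 0, 55], 255],
    [[0, 0, 0], [58, 1, 55], 255],
  ],
)

```text
clock: 10.42
eef_pos: [650.6, -34.8, 236.6]
orientation: [[-0.998, 0.066, 0.002], [0.066, 0.998, -0.0], [-0.002, -0.0, -1.0]]
ft_force: [-0.6, 0.1, 0.7]
width: 0.2
grasp_force: 0.0
```

Call:
step_arm(
  targets=[
    [[0, 0, 0], [0, 0, -30], 255],
    [[0, 0, 0], [0, 0, -54], 255],
    [[0, 0, 0], [-12, 0, -54], 255],
    [[0, 0, 0], [-22, 0, -54], 255],
    [[0, 0, 0], [-32, 0, -54], 255],
  ],
)

```text
clock: 11.05
eef_pos: [617.1, -34.8, 182.8]
orientation: [[-0.998, 0.066, 0.002], [0.066, 0.998, -0.0], [-0.002, -0.0, -1.0]]
ft_force: [0.8, -0.1, 1.4]
width: 0.2
grasp_force: 0.6
```

Call:
step_arm(
  targets=[
    [[0, 0, 0], [-8, 0, 0], 255],
    [[0, 0, 0], [-15, 0, 0], 255],
    [[0, 0, 0], [-20, 0, 0], 255],
    [[0, 0, 0], [-2, 0, 0], 255],
    [[0, 0, 0], [0, 0, 55], 255],
  ],
)

```text
clock: 11.68
eef_pos: [615.9, -34.5, 233.3]
orientation: [[-0.998, 0.066, -0.007], [0.066, 0.998, 0.001], [0.007, 0.001, -1.0]]
ft_force: [0.4, 0.5, 0.3]
width: -0.3
grasp_force: 0.0
```

Call:
step_arm(
  targets=[
    [[0, 0, -10], [-30, 2, 2], 255],
    [[0, 0, -20], [-60, 4, 2], 255],
    [[0, 0, -30], [-90, 6, 2], 255],
    [[0, 0, -40], [-120, 8, 2], 150],
    [[0, 0, -50], [-150, 8, 2], 0],
  ],
)

```text
clock: 12.3
eef_pos: [466.1, -26.5, 238.2]
orientation: [[-0.586, 0.81, -0.0], [0.81, 0.586, 0.0], [0.0, -0.0, -1.0]]
ft_force: [1.1, 0.0, 0.8]
width: 36.3
grasp_force: 0.0
```

Call:
step_arm(
  targets=[
    [[0, 0, -10], [-9, 1, 0], 0],
    [[0, 0, -20], [-9, 1, 0], 0],
    [[0, 0, -30], [-9, 1, 0], 0],
    [[0, 0, -40], [-9, 1, 0], 0],
    [[0, 0, -50], [-9, 1, 0], 0],
  ],
)

```text
clock: 12.92
eef_pos: [458.1, -25.6, 238.2]
orientation: [[0.244, 0.97, -0.0], [0.97, -0.244, 0.0], [-0.0, -0.0, -1.0]]
ft_force: [-0.4, -0.8, -0.9]
width: 85.5
grasp_force: 0.0
```

Call:
step_arm(
  targets=[
    [[0, 0, -10], [0, 0, 0], 0],
    [[0, 0, -20], [0, 0, 0], 0],
    [[0, 0, -30], [0, 0, 0], 0],
    [[0, 0, -40], [0, 0, 0], 0],
    [[0, 0, -46], [0, 0, 0], 0],
  ],
)

```text
clock: 13.55
eef_pos: [458.1, -25.6, 238.2]
orientation: [[0.866, 0.499, -0.0], [0.499, -0.866, 0.0], [-0.0, -0.0, -1.0]]
ft_force: [-0.9, 0.3, 0.4]
width: 85.4
grasp_force: 0.0
```

```bash
python3 - <<'E'
from ov import *
c=snap('wrist','w3');s=monitor.state();print(s['eef_pos'],np.degrees(np.arctan2(s['orientation'][1,1],s['orientation'][0,1])),s['joints'][5])
I=cv2.imread('pics/w3.png');u=proj(c,[457,-26,110]);print(u)
x0,y0=int(u[0])-50,int(u[1])-50
a=cv2.resize(I[y0:y0+100,x0:x0+100],None,fx=5,fy=5,interpolation=cv2.INTER_CUBIC)
box(c,a,[457,-26,109],np.radians(30),(52,14,25),x0,y0,5,(0,0,255))
cv2.imwrite('pics/o3.png',a)
for p in([458,-26,109],[457,-25,109]):print(np.array(proj(c,p))-proj(c,[457,-26,109]))
E
```

```text
[458.08909375 -25.6401044  238.19147421] -60.30943717939246 0.8664172926273092
[257.72284465566054, 184.43795580911555]
[ 0.50808101 -0.83800074]
[-0.88019013 -0.48291078]
```

View pics/o3.png

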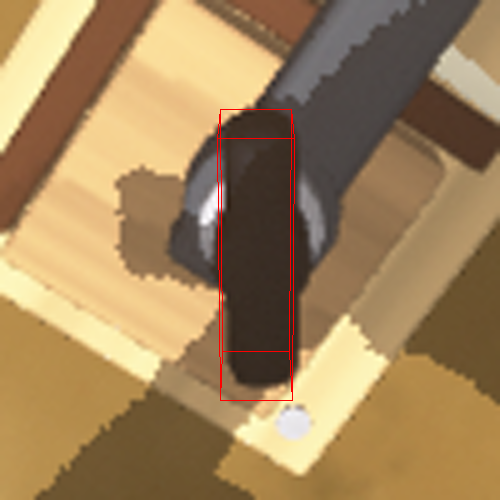

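The model overlay matches the bar within about 1 mm. Descending, gripping, and turning a further 117° CCW.

Call:
step_arm(
  targets=[
    [[0, 0, 1], [0, 0, -45], 0],
    [[0, 0, 1], [0, 0, -90], 0],
    [[0, 0, 1], [0, 0, -118], 0],
    [[0, 0, 1], [0, 0, -128], 0],
    [[0, 0, 1], [0, 0, -128], 150],
  ],
  newtons=20,
)

```text
clock: 14.22
eef_pos: [458.3, -25.7, 110.3]
orientation: [[0.855, 0.519, -0.001], [0.519, -0.855, 0.0], [-0.0, -0.0, -1.0]]
ft_force: [0.4, 0.2, -0.4]
width: 69.6
grasp_force: 0.0
```

Call:
step_arm(
  targets=[
    [[0, 0, 0], [0, 0, 0], 255],
    [[0, 0, 0], [0, 0, 0], 255],
    [[0, 0, 0], [0, 0, 0], 255],
    [[0, 0, 0], [0, 0, 0], 255],
    [[0, 0, 0], [0, 0, 0], 255],
  ],
)

```text
clock: 14.85
eef_pos: [459.1, -26.3, 110.8]
orientation: [[0.855, 0.518, 0.002], [0.518, -0.855, -0.001], [0.001, 0.002, -1.0]]
ft_force: [1.2, -7.4, 3.3]
width: 13.6
grasp_force: 23.6
```

Call:
step_arm(
  targets=[
    [[0, 0, 0], [0, 0, 0], 255],
    [[0, 0, 8], [0, 0, 0], 255],
    [[0, 0, 16], [0, 0, 0], 255],
    [[0, 0, 24], [0, 0, 0], 255],
    [[0, 0, 32], [0, 0, 0], 255],
  ],
  newtons=60,
)

```text
clock: 15.48
eef_pos: [458.9, -26.2, 110.7]
orientation: [[0.447, 0.895, 0.001], [0.895, -0.447, -0.001], [-0.0, 0.002, -1.0]]
ft_force: [0.6, -7.4, 2.8]
width: 12.6
grasp_force: 63.2
```

Call:
step_arm(
  targets=[
    [[0, 0, 8], [0, 0, 0], 255],
    [[0, 0, 16], [0, 0, 0], 255],
    [[0, 0, 24], [0, 0, 0], 255],
    [[0, 0, 32], [0, 0, 0], 255],
    [[0, 0, 40], [0, 0, 0], 255],
  ],
)

```text
clock: 16.1
eef_pos: [458.7, -26.3, 110.7]
orientation: [[-0.233, 0.972, 0.001], [0.972, 0.233, -0.001], [-0.001, 0.001, -1.0]]
ft_force: [-0.8, -7.3, 3.4]
width: 12.8
grasp_force: 63.2
```

Call:
step_arm(
  targets=[
    [[0, 0, 9], [0, 0, 0], 255],
    [[0, 0, 18], [0, 0, 0], 255],
    [[0, 0, 27], [0, 0, 0], 255],
    [[0, 0, 36], [0, 0, 0], 255],
    [[0, 0, 45], [0, 0, 0], 255],
  ],
)

```text
clock: 16.73
eef_pos: [458.5, -26.4, 110.7]
orientation: [[-0.853, 0.522, 0.001], [0.522, 0.853, -0.001], [-0.001, -0.001, -1.0]]
ft_force: [-2.2, -10.8, 1.9]
width: 12.5
grasp_force: 63.2
```

Call:
step_arm(
  targets=[
    [[0, 0, 0], [0, 0, 0], 255],
    [[0, 0, 0], [0, 0, 0], 0],
    [[0, 0, 0], [0, 0, 0], 0],
    [[0, 0, 0], [0, 0, 0], 0],
    [[0, 0, 0], [0, 0, 0], 0],
  ],
  newtons=20,
)

```text
clock: 17.35
eef_pos: [458.3, -25.6, 110.3]
orientation: [[-0.85, 0.527, -0.0], [0.527, 0.85, 0.0], [0.0, 0.0, -1.0]]
ft_force: [-0.1, 0.5, 0.2]
width: 83.1
grasp_force: 0.0
```

Call:
step_arm(
  targets=[
    [[0, 0, 0], [0, 0, 40], 0],
    [[0, 0, 6], [0, 0, 90], 0],
    [[0, 0, 15], [5, 0, 130], 120],
    [[0, 0, 24], [40, -4, 130], 255],
    [[0, 0, 31], [68, -8, 130], 255],
  ],
)

```text
clock: 17.98
eef_pos: [527.5, -33.7, 241.0]
orientation: [[-1.0, 0.009, 0.002], [0.009, 1.0, -0.0], [-0.002, -0.0, -1.0]]
ft_force: [-0.1, 0.9, 1.1]
width: 32.3
grasp_force: 0.0
```

Turned 117°. Next I'll probe the lever again.

Call:
step_arm(
  targets=[
    [[0, 0, -2], [8, -1, 0], 255],
    [[0, 0, -3], [8, -1, -20], 255],
    [[0, 0, -3], [8, -1, -60], 255],
    [[0, 0, -3], [14, -1, -60], 255],
    [[0, 0, -3], [20, -1, -60], 255],
  ],
)

```text
clock: 18.6
eef_pos: [547.0, -34.7, 181.4]
orientation: [[-0.998, 0.068, 0.001], [0.068, 0.998, -0.0], [-0.001, -0.0, -1.0]]
ft_force: [0.0, -0.9, 0.5]
width: 0.0
grasp_force: 0.0
```

Call:
step_arm(
  targets=[
    [[0, 0, 0], [7, 0, 0], 255],
    [[0, 0, 0], [14, 0, 1], 255],
    [[0, 0, 0], [21, 0, 1], 255],
    [[0, 0, 0], [28, -1, 1], 255],
    [[0, 0, 0], [36, -1, 1], 255],
  ],
)

```text
clock: 19.23
eef_pos: [582.7, -35.8, 181.3]
orientation: [[-0.998, 0.066, -0.0], [0.066, 0.998, -0.0], [0.0, -0.0, -1.0]]
ft_force: [0.2, -0.7, -0.1]
width: -0.2
grasp_force: 0.2
```

Call:
step_arm(
  targets=[
    [[0, 0, 0], [4, 0, -1], 255],
    [[0, 0, 0], [8, 0, -2], 255],
    [[0, 0, 0], [12, 0, -3], 255],
    [[0, 0, 0], [15, 0, -4], 255],
  ],
)

```text
clock: 19.73
eef_pos: [597.5, -35.7, 177.2]
orientation: [[-0.998, 0.066, 0.0], [0.066, 0.998, 0.0], [-0.0, 0.0, -1.0]]
ft_force: [0.3, 0.3, 0.1]
width: 0.1
grasp_force: 0.2
```

```bash
python3 f.py
```

```text
[ 0.23  0.07 -0.01] [0.27 0.25 0.33] [ 0.016 -0.013 -0.002] [597.3044609  -35.66792777 177.29153231] 19.925 0.0675066099303737
```

Call:
step_arm(
  targets=[
    [[0, 0, 0], [3, 0, -1], 255],
    [[0, 0, 0], [6, 0, -2], 255],
    [[0, 0, 0], [8.5, 0, -2.5], 255],
  ],
)

```text
clock: 20.3
eef_pos: [606.0, -35.7, 174.7]
orientation: [[-0.998, 0.066, -0.0], [0.066, 0.998, -0.0], [0.0, -0.0, -1.0]]
ft_force: [-0.6, -0.1, -0.1]
width: -0.3
grasp_force: 0.2
```

```bash
python3 f.py
```

```text
[0.1  0.13 0.11] [0.1  0.3  0.24] [ 0.008 -0.016 -0.004] [605.83859001 -35.6909047  174.75090893] 20.5 0.08932704649928953
```

Call:
step_arm(
  targets=[
    [[0, 0, 0], [3, 0, -1.5], 255],
    [[0, 0, 0], [5, 0, -2.5], 255],
    [[0, 0, 0], [7, 0, -3.5], 255],
  ],
)

```text
clock: 20.88
eef_pos: [612.8, -35.7, 171.1]
orientation: [[-0.998, 0.066, -0.0], [0.066, 0.998, -0.0], [0.0, -0.0, -1.0]]
ft_force: [-2.5, -0.8, 0.4]
width: -0.1
grasp_force: 0.7
```

```bash
python3 f.py
```

```text
[-1.27  0.25 -0.28] [0.28 0.53 0.24] [-0.039  0.088 -0.013] [612.86494968 -35.66759019 171.22437788] 21.075 -0.12957330623539132
```

Call:
step_arm(
  targets=[
    [[0, 0, 0], [2.5, 0, -1.5], 255],
    [[0, 0, 0], [4.5, 0, -3], 255],
    [[0, 0, 0], [6.5, 0, -4.5], 255],
  ],
)

```text
clock: 21.45
eef_pos: [619.3, -35.7, 166.6]
orientation: [[-0.998, 0.066, -0.0], [0.066, 0.998, -0.0], [0.0, -0.0, -1.0]]
ft_force: [-2.0, 0.4, 0.9]
width: -0.3
grasp_force: 1.2
```

```bash
python3 f.py
```

```text
[-1.6   0.16  1.04] [0.55 0.09 0.59] [0.005 0.32  0.001] [619.39144701 -35.67351366 166.7233764 ] 21.65 0.02834780274357038
```

Bite is at about 0.77 rad, within the target window. Flipping the lever down.

Call:
step_arm(
  targets=[
    [[0, 0, 0], [6, 0, -4.5], 255],
    [[0, 0, 0], [11.5, 0, -10], 255],
    [[0, 0, 0], [16.5, -1, -16], 255],
    [[0, 0, 0], [20.5, -1, -22.5], 255],
    [[0, 0, 0], [24, -1, -29.5], 255],
  ],
)

```text
clock: 22.28
eef_pos: [643.8, -36.7, 136.7]
orientation: [[-0.998, 0.066, 0.0], [0.066, 0.998, -0.0], [-0.0, -0.0, -1.0]]
ft_force: [-0.9, 0.4, 1.0]
width: -0.1
grasp_force: 0.0
```

Call:
step_arm(
  targets=[
    [[0, 0, 0], [1.5, 0, -3.5], 255],
    [[0, 0, 0], [3, 0, -7], 255],
    [[0, 0, 0], [4, 0, -10], 255],
    [[0, 0, 0], [5, 0, -12], 255],
  ],
)

```text
clock: 22.78
eef_pos: [648.4, -36.7, 125.2]
orientation: [[-0.998, 0.066, 0.0], [0.066, 0.998, -0.0], [-0.0, -0.0, -1.0]]
ft_force: [-0.1, -0.6, -0.2]
width: 0.3
grasp_force: 0.0
```

```bash
python3 f.py
```

```text
[ 0.08  0.2  -0.22] [0.5  0.31 0.09] [-0.     0.001 -0.003] [648.34347091 -36.71074165 125.37352104] 22.975 0.33699702049758495
```

Call:
step_arm(
  targets=[
    [[0, 0, 0], [0, 0, -2], 255],
    [[0, 0, 0], [0, 0, -3.5], 255],
    [[0, 0, 0], [0, 0, -5], 255],
  ],
)

```text
clock: 23.35
eef_pos: [648.6, -36.9, 122.0]
orientation: [[-0.998, 0.066, 0.001], [0.066, 0.998, -0.0], [-0.001, -0.0, -1.0]]
ft_force: [-11.5, 1.1, 38.4]
width: 0.4
grasp_force: 19.2
```

Call:
step_arm(
  targets=[
    [[0, 0, 0], [0, 0, -1], 255],
    [[0, 0, 0], [0, 0, -2], 255],
  ],
)

```text
clock: 23.6
eef_pos: [648.7, -36.9, 121.7]
orientation: [[-0.998, 0.066, 0.003], [0.066, 0.998, -0.001], [-0.003, -0.001, -1.0]]
ft_force: [-18.7, 1.0, 57.1]
width: -0.0
grasp_force: 28.5
```

```bash
python3 f.py
```

```text
[-16.39   1.    50.5 ] [0.3  0.33 0.93] [ 0.028  2.978 -0.062] [648.71316693 -36.86679072 121.82226172] 23.8 -0.12079016598510701
```

At the stop (firm contact at z≈122). Backing off and checking.

Call:
step_arm(
  targets=[
    [[0, 0, 0], [0, 0, 8], 255],
    [[0, 0, 0], [0, 0, 50], 255],
    [[0, 0, 0], [-50, 0, 100], 255],
    [[0, 0, 0], [-110, 0, 130], 255],
    [[0, 0, 0], [-160, 0, 150], 255],
  ],
)

```text
clock: 24.42
eef_pos: [490.4, -36.7, 267.9]
orientation: [[-0.998, 0.066, 0.001], [0.066, 0.998, -0.0], [-0.001, -0.0, -1.0]]
ft_force: [1.0, 0.5, 0.8]
width: -0.2
grasp_force: 0.0
```

```bash
python3 - <<'E'
from h import *
snap('scene','s4');snap('wrist','w4')
s=cv2.resize(cv2.imread('pics/s4.png')[150:290,185:335],None,fx=2.6,fy=2.6,interpolation=cv2.INTER_CUBIC)
w=cv2.resize(cv2.imread('pics/w4.png'),(400,300)); w=cv2.copyMakeBorder(w,0,s.shape[0]-300,0,0,0)
cv2.imwrite('pics/o4.png',np.hstack([s,w]))
print(proj(np.load('pics/s4.npz'),[670,-41,105]),monitor.state()['ft_force'])
E
```

```text
[307.1244585715053, 201.0196918465668] [ 0.61779693  0.50979869 -0.17970212]
```

View pics/o4.png

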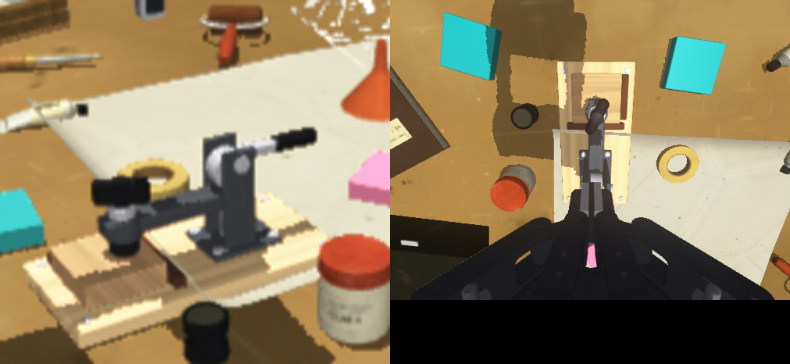

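The lever is level: its tip is at scene pixel (306,201), and the predicted fully-down position is (307,201). The foot is on the block, the block is against its stops, and nothing else has moved.

```bash
python3 -c "
from cell import bot
print(bot.job_done())"
```

```text
the job is handed in; nothing more can be done
None
```

The block is clamped and the job is handed in: I loosened the bar knob about 260° in all, until the lever began to bite at about 0.77 rad, then pushed the lever down to its stop, where it stayed after I backed off. The probe before the second knob turn met a light bite at about 0.45 rad (under 3 N), and I opened the lever again rather than push on.

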